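# Zero a jeweller's rolling mill and open it one turn of the screws

### The job

Zero the rolling mill and then set its gap: turn the handwheel on top clockwise until the rolls just meet, gently, without jamming them together, then turn it back anticlockwise until the screws have opened the rolls by one full turn, and let go of the wheel. The worn handwheel has slack on the screws whichever way it is turned, so count only the turning that moves the rolls, not the part where the wheel runs free. Leave everything else on the bench where it is.

Things in the scene. Friction and masses are not known exactly. Their poses are not given: they have to be found in the camera images.
- mill: bench rolling mill of grey cast iron, fixed to the bench: base 220 mm (its x) by 170 mm (its y), 196 mm to the flat top of its bridge; origin at the centre of its underside, z up. The handwheel's vertical axis passes through the origin. Two steel rolls 50 mm in diameter lie along its y between two upright cheeks, one above the other; gear cover on the y- side, bare drive stub on the y+ side
- handwheel: dark iron handwheel lying level on top of the mill, 114 mm across, three spokes, rim 14 mm thick, its top and the hub's top 235 mm above the bench; origin on its axis, 214 mm up; x axis towards the handle. Clockwise from above closes the rolls. It has unknown play on its screws (a good part of a turn from end to end) and stands anywhere in it at the start
- handle_mid (a point): middle of the upright revolving handle on the rim, 50 mm from the wheel's axis, 262 mm above the bench: a black plastic barrel 22 mm in diameter, 50 mm tall; it spins freely on its pin, so it can be held and carried round in a circle without turning the hand. Push needed here: 1 N in the play, about 8 N while the screws turn, either way, and 8 N more for each 0.1 rad after the rolls have met
- upper_nip (a point): lowest line of the upper roll, at its middle; the screws move it up and down 2 mm for each full turn of theirs and stay where they are left
- lower_nip (a point): highest line of the fixed lower roll, at its middle, 103 mm above the bench, z up; the height of upper_nip over this point is the gap between the rolls: 0.5 to 1.6 mm at the start, 0 when they meet. The polished rolls are spoilt if they are pressed together with more than about 20 N at the handle
- brass_strip: loose brass strip 85 x 18 x 4 mm lying on the mill's base; bystander
- hex_key: loose black hex key, 70 mm long, lying on the mill's base; bystander
- ring_box_a: loose blue ring box 58 x 58 x 43 mm, origin under its centre; bystander
- ring_box_b: loose blue ring box, same as the other; bystander
- drive_crank: the mill's loose drive crank lying on the bench, 180 mm long, wooden handle standing up to 97 mm; origin under the middle of its arm; bystander
- bench_block: loose steel bench block 75 x 75 x 20 mm; bystander
- mallet: loose wooden mallet, head 75 mm long and 44 mm thick, 200 mm shaft towards its -x; bystander
- pliers: loose pliers with orange handles, 135 mm long, lying flat; bystander

How it is judged:
By the outcome, as a careful person would: the job done as asked, in the order asked, and still so for the second after the job is handed in, with the robot touching nothing.
It also fails if it takes over 72 s, if anything falls off the work surface, if the arm or the gripper's body presses on something with over 40 N, if the wrist force passes 120 N, or if a joint passes its speed limit or range.

### The arm

A 6-joint arm with a two-finger parallel gripper is mounted at the origin on the work surface. World frame = base frame: x ahead of the robot, y to its left, z up, the work surface at z = 0. Lengths are in m, angles in rad, forces in N, time in s.
With the tool pointing down it reaches from about 0.3 to 0.775 m from the base axis. Payload 14.6 kg.
Tool frame: the origin (TCP) lies midway between the tips of the shut fingers; the grasp point (between the pads) lies 19 mm behind it; z points along the fingers, y is the line along which they close (so a half turn about z gives the same grasp; the last joint's range is limited). The gripper opens to 94 mm and grips with 3 to 60 N. Pads are 16 mm wide; open, the fingers measure 119 mm over their backs; the gripper's body (75 mm by 177 mm) begins 78 mm behind the grasp point.
Start: joints at [1.239, 0.3, 1.521, -0, 1.321, -0.067], TCP at [0.144, 0.531, 0.205] pointing down, gripper open.
Joint ranges: [-3.03, 3.03], [-0.79, 2.21], [0.23, 2.52], [-1.04, 4.18], [0, 3.07], [-2.55, 2.55]. Speed limits (rad/s): [2.22, 2.22, 2.57, 3.14, 3.14, 3.14].

### API

Orientations are given as [roll, pitch, yaw] about the fixed x, y, z axes, in that order (R = Rz(yaw) Ry(pitch) Rx(roll)).
In Python, from station import ctrl gives the robot as it stands. The module is installed in compiled form; this text tells all that it offers.
- The arm moves only by the tool servo_tool, never from a script. Its argument "plan" is a list of rows, each a list of 7 numbers: the opening in per cent of the stroke, from 0 (shut) to 100 (fully open), then the shift along the tool's x, y, z in m, then the turn, a rotation vector about the tool's x, y, z in rad. A call has exactly 8 rows; each row shifts and turns the commanded pose from where the row before left it, along the tool's axes as they then stand; what a row does not reach is not made up. A row lasts 1/8 s, in which the tool goes at most 62.5 mm and 10.7 degrees, less where a joint would pass 70% of its speed; a pose out of reach is approached as far as the arm can. A call with a gripper value outside its range is refused whole. The fingers move at their own pace and stop on an object; "force" is the grip in N (left out, the last holds). Time passes only in rows, so rows that do not move let the fingers close, or fill a call up. It gives the time, the measured TCP pose, the force, the opening and the grip force at its end, in the units of the state.
- ctrl.get_obs(): the state, without advancing time (a new reading comes with each control period).
- ctrl.camera(name): name is "scene" or "top" or "wrist"; returns a dict with "pixels" (400x640x3 uint8, red, green, blue), "z_map" (400x640 float32, m along the optical axis (not along the pixel's ray), 0 where there is no reading), "mtx" (3x3 intrinsics, pixels), "dist" ([k1, k2, p1, p2, k3] as OpenCV has them; the pictures are not rectified), "pose" (4x4, takes a point from camera to world coordinates). Camera axes: x right, y up, looking along -z (the intrinsics and any distortion apply to the point x, -y, -z); pixel columns grow to the right and rows downward; lengths in m; the calibration is good to about 2 mm. A picture is of the moment at which its call begins.
- ctrl.hand_in(): hands the job in; it is judged then, once.
The state is a dict: "time_s": time; "qpos": joint angles; "joint_vel": joint speeds; "tau": joint torques, N m; "ee_pos": TCP position; "eef_rot": TCP orientation; "force": force on the tool from outside, world axes, zero at the start; "moment": the same for the moment, N m; "grip_width": finger opening in m; "grip_force": force on a finger pad.
Only numpy, scipy, OpenCV 4.12 (cv2) and the standard library are available. Lean on these libraries where they do the work, as an engineer would, in place of code of your own. Each camera call takes 0.05 s, during which the arm holds its last target. There are 200 camera calls.

## Working session

There is one attempt and no reset: what is moved stays moved. The work goes in short steps, Python scripts to look and compute and a tool call to move; the robot and the scene stay as the last step left them, time stands still between calls to the robot, and variables do not carry over. Pictures are saved under pics/ and viewed, at most 10 in all, crops included, and the job is handed in when it is done.

Besides the shell and the picture viewer there is one more tool, called after "Request:" as name([rows], argument=value, ...), one row to a line, values as JSON. servo_tool: Moves the arm, as the interface text tells. Its arguments: {"type":"object","properties":{"plan":{"type":"array","items":{"type":"array","items":{"type":"number"}}},"force":{"type":"number"}},"required":["plan"]}

```bash
mkdir -p pics; python3 - <<'E'
from station import ctrl
import cv2,numpy as np
o=ctrl.get_obs(); print({k:np.round(v,3) for k,v in o.items()})
for n in("scene","top"):
    c=ctrl.camera(n); cv2.imwrite(f"pics/{n}0.png",c["pixels"][:,:,::-1]); print(n,c["mtx"],c["dist"],c["pose"].round(3))
    np.savez(f"{n}0.npz",**c)
E
```

```text
{'time_s': np.float64(0.0), 'qpos': array([ 1.239,  0.301,  1.522, -0.   ,  1.321, -0.067]), 'joint_vel': array([-0.   ,  0.001,  0.   , -0.   ,  0.002,  0.001]), 'tau': array([ 0.0000e+00, -5.3180e+01, -3.5273e+01,  7.1000e-02,  2.4000e-02,
       -0.0000e+00]), 'ee_pos': array([0.144, 0.531, 0.205]), 'eef_rot': array([-3.14 , -0.   ,  2.877]), 'force': array([-0.173, -0.179, -0.284]), 'moment': array([ 0.002, -0.062,  0.003]), 'grip_force': np.float64(0.0), 'grip_width': np.float64(0.094)}
scene [[378.81972889   0.         320.96095739]
 [  0.         378.81972889 205.65212108]
 [  0.           0.           1.        ]] [-0.06527039  0.          0.          0.          0.        ] [[-0.453 -0.651  0.609  1.158]
 [ 0.891 -0.337  0.304  0.335]
 [ 0.007  0.681  0.733  0.917]
 [ 0.     0.     0.     1.   ]]
top [[425.48839955   0.         322.67913967]
 [  0.         425.48839955 201.04335266]
 [  0.           0.           1.        ]] [-0.05581892  0.          0.          0.          0.        ] [[ 1.800e-02  9.810e-01 -1.940e-01  2.800e-01]
 [-1.000e+00  2.000e-02  4.000e-03  1.000e-03]
 [ 7.000e-03  1.940e-01  9.810e-01  1.331e+00]
 [ 0.000e+00  0.000e+00  0.000e+00  1.000e+00]]
```

View pics/scene0.png

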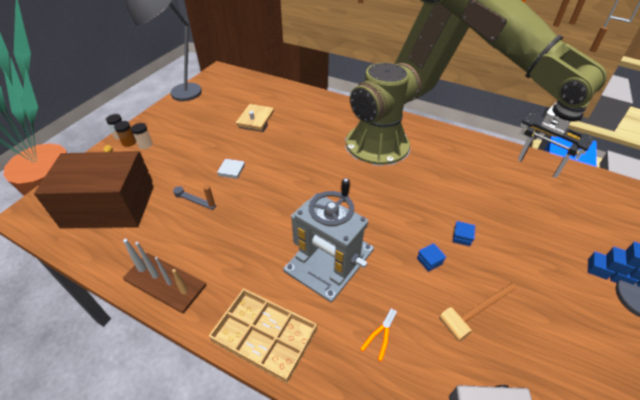

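View pics/top0.png

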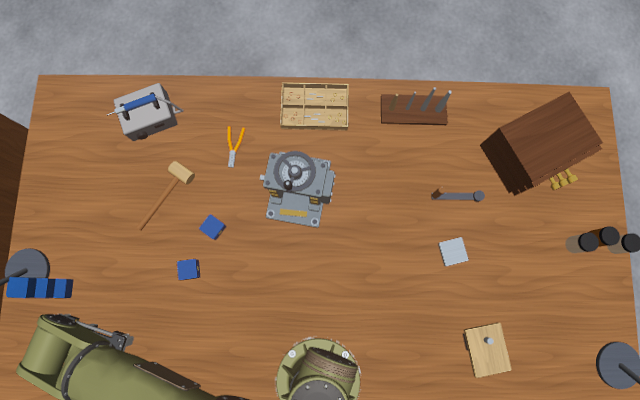

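The scene view shows the mill at about (330,235), with the wheel at (331,208) and the black handle at (345,187). In the top view the hub is at (293,172) and the handle at (289,184). Next I'll locate the wheel axis and the handle from the height bands.

```bash
cat > h.py <<'E'
import numpy as np,cv2
def world(c):
    h,w=c["z_map"].shape
    uv=np.stack(np.meshgrid(np.arange(w),np.arange(h)),-1).reshape(-1,1,2).astype(np.float64)
    n=cv2.undistortPoints(uv,c["mtx"],c["dist"])[:,0]
    z=c["z_map"].reshape(-1).astype(float)
    P=np.stack([n[:,0]*z,-n[:,1]*z,-z],1)@c["pose"][:3,:3].T+c["pose"][:3,3]
    P[z==0]=np.nan
    return P
def circ(p):
    A=np.c_[2*p,np.ones(len(p))]; s=np.linalg.lstsq(A,(p**2).sum(1),rcond=None)[0]
    return s[:2],np.sqrt(s[2]+s[0]**2+s[1]**2)
E
python3 - <<'E'
from h import *
for n in("top","scene"):
    c=np.load(n+"0.npz"); P=world(c); col=c["pixels"].reshape(-1,3)
    m=(abs(P[:,0]-.47)<.13)&(abs(P[:,1]-.06)<.13)
    r=P[m&(P[:,2]>.222)&(P[:,2]<.243)][:,:2]
    med=r.mean(0); print(n,len(r),"mean",med)
    for _ in range(3):
        d=np.hypot(*(r-med).T); k=r[(d>.042)&(d<.065)]; med,R=circ(k)
    print("circle",med,R,len(k))
    hp=P[m&(P[:,2]>.25)&(P[:,2]<.3)]; print("handle",hp.mean(0),hp.min(0),hp.max(0),len(hp))
    tp=hp[hp[:,2]>.282]; print("handle top",tp.mean(0),len(tp))
E
```

```text
top 565 mean [0.56467407 0.07211697]
circle [0.57464156 0.07457376] 0.04960718369076506 335
handle [0.52738574 0.08751059 0.28082488] [0.5190993  0.07792892 0.25599263] [0.54067587 0.09860744 0.29013869] 75
handle top [0.52933587 0.08808675 0.2857044 ] 48
scene 576 mean [0.56898544 0.07379706]
circle [0.58309449 0.07539646] 0.04923124092026006 330
handle [0.53835086 0.08937408 0.27474972] [0.52707056 0.07599901 0.25177889] [0.54401736 0.09851917 0.29074674] 124
handle top [0.53549792 0.08809079 0.28666463] 45
```

```bash
python3 - <<'E'
from h import *
for n in("top","scene"):
    c=np.load(n+"0.npz"); P=world(c)
    m=(abs(P[:,0]-.57)<.13)&(abs(P[:,1]-.07)<.13)
    r=P[m&(P[:,2]>.226)&(P[:,2]<.241)][:,:2]; med=np.array([.577,.074])
    for _ in range(6):
        d=np.hypot(*(r-med).T); k=r[(d>.040)&(d<.062)]; med,R=circ(k)
    o=r[np.hypot(*(r-med).T)<.07]
    (e,ax,a)=cv2.minEnclosingCircle((o*1000).astype(np.float32)) +(0,)
    print(n,"circle",med,R,len(k),"enclosing",e,ax)
E
```

```text
top circle [0.57659645 0.07455503] 0.049983201524811956 549 enclosing (576.7119750976562, 75.70751190185547) 58.00283432006836
scene circle [0.58415413 0.07490904] 0.04944097625213494 602 enclosing (582.1734619140625, 74.34548950195312) 56.47562026977539
```

Request:
servo_tool([
  [100,0,0,-0.03,0,0,0.186],
  [100,0,0,-0.03,0,0,0.186],
  [100,0,0,-0.03,0,0,0.186],
  [100,0,0,-0.03,0,0,0.186],
  [100,0,0,0,0,0,0.186],
  [100,0,0,0,0,0,0.186],
  [100,0,0,0,0,0,0.186],
  [100,0,0,0,0,0,0],
])

```text
time_s: 1.1
ee_pos: [0.1439, 0.5308, 0.3251]
eef_rot: [-3.141, 0.001, 1.576]
force: [-0.7, -0.6, -0.1]
grip_width: 0.094
grip_force: 0.0
```

Request:
servo_tool([
  [100,-0.037,0.032,0,0,0,0],
  [100,-0.037,0.032,0,0,0,0],
  [100,-0.037,0.032,0,0,0,0],
  [100,-0.037,0.032,0,0,0,0],
  [100,-0.037,0.032,0,0,0,0],
  [100,-0.037,0.032,0,0,0,0],
  [100,-0.037,0.032,0,0,0,0],
  [100,-0.037,0.032,0,0,0,0],
])

```text
time_s: 2.1
ee_pos: [0.4019, 0.2345, 0.3255]
eef_rot: [3.142, -0.0, 1.58]
force: [1.1, 0.4, -0.1]
grip_width: 0.0941
grip_force: 0.0
```

Request:
servo_tool([
  [100,-0.037,0.032,0,0,0,0],
  [100,-0.037,0.032,0,0,0,0],
  [100,-0.037,0.032,0,0,0,0],
  [100,-0.036,0.034,0,0,0,0],
  [100,0,0,0,0,0,0],
  [100,0,0,0,0,0,0],
  [100,0,0,0,0,0,0],
  [100,0,0,0,0,0,0],
])

```text
time_s: 3.1
ee_pos: [0.5313, 0.0901, 0.3258]
eef_rot: [3.141, -0.0, 1.577]
force: [-0.3, 0.9, 0.3]
grip_width: 0.0939
grip_force: 0.0
```

```bash
python3 - <<'E'
from h import *
from station import ctrl
c=ctrl.camera("wrist"); cv2.imwrite("pics/w1.png",c["pixels"][:,:,::-1]); np.savez("w1.npz",**c)
print(ctrl.get_obs()["ee_pos"],c["pose"].round(3))
P=world(c); m=(abs(P[:,0]-.57)<.13)&(abs(P[:,1]-.07)<.13)
r=P[m&(P[:,2]>.226)&(P[:,2]<.241)][:,:2]; med=np.array([.578,.075])
for _ in range(6):
    d=np.hypot(*(r-med).T); k=r[(d>.040)&(d<.062)]; med,R=circ(k)
print(med,R,len(k))
t=P[m&(P[:,2]>.281)&(P[:,2]<.292)&(np.hypot(P[:,0]-.531,P[:,1]-.088)<.03)]
print(t.mean(0),t.min(0),t.max(0),len(t),cv2.minEnclosingCircle((t[:,:2]*1000).astype(np.float32)))
E
```

```text
[0.53140437 0.08994253 0.32572502] [[ 1.    -0.006 -0.002  0.531]
 [ 0.006  0.961  0.276  0.171]
 [ 0.    -0.276  0.961  0.505]
 [ 0.     0.     0.     1.   ]]
[0.57928183 0.07670013] 0.049141546437572015 3954
[0.53236465 0.09035362 0.28574694] [0.52260457 0.07912602 0.28107272] [0.54263038 0.09924424 0.28973438] 587 ((532.4915161132812, 89.19602966308594), 10.461265563964844)
```

View pics/w1.png

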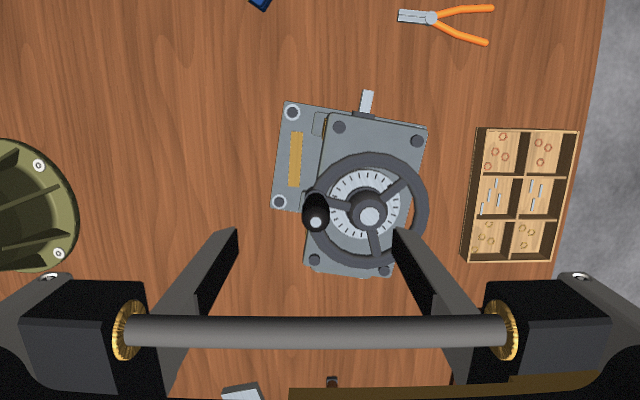

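The wrist view shows the handle at (316,212) between the open fingers and the hub at (369,210). Wheel axis ≈ (0.579, 0.0765), handle ≈ (0.532, 0.0895). I'll descend and grip.

Request:
servo_tool([
  [100,0,0.001,0.02,0,0,0],
  [100,0,0,0.02,0,0,0],
  [100,0,0,0.02,0,0,0],
  [100,0,0,0.02,0,0,0],
  [0,0,0,0,0,0,0],
  [0,0,0,0,0,0,0],
  [0,0,0,0,0,0,0],
  [0,0,0,0,0,0,0],
], force=40)

```text
time_s: 4.15
ee_pos: [0.5328, 0.0894, 0.246]
eef_rot: [3.141, -0.0, 1.575]
force: [0.1, -0.5, 0.3]
grip_width: 0.0576
grip_force: 0.0
```

```bash
cat >> h.py <<'E'
C=np.array([.579,.0765]); R=.05
def rows(a0,da,n,now,g=0,hold=0):
    # n rows clockwise(+da rad each) from commanded angle a0; tool x=+Y, y=+X
    p=np.array(now); out=[]
    for i in range(1,n+1):
        a=a0-da*i; q=C+R*np.array([np.cos(a),np.sin(a)]); d=np.round(q-p,4); p=p+d
        out.append([g,d[1],d[0],0,0,0,0])
    print([[float(v) for v in r] for r in out+[[g]+[0]*6]*hold]); print("end",p,a0-da*n)
E
python3 - <<'E'
from h import *
from station import ctrl
o=ctrl.get_obs(); p=o["ee_pos"]; print(p,o["force"],o["moment"],o["grip_width"],o["grip_force"],o["time_s"])
a=np.arctan2(*(p[:2]-C)[::-1]); print(a,np.hypot(*(p[:2]-C)))
E
```

```text
[0.53283217 0.08939706 0.24596161] [ 0.09415072 -0.53585838  0.34159519] [-0.05070215  0.08406845  0.00325709] 0.057588888302405765 0.0 4.15
2.869185335981359 0.04793540093815686
```

Request:
servo_tool([
  [0,0,0,0,0,0,0],
  [0,0,0,0,0,0,0],
  [0,0,0,0,0,0,0],
  [0,0,0,0,0,0,0],
  [0,0,0,0,0,0,0],
  [0,0,0,0,0,0,0],
  [0,0,0,0,0,0,0],
  [0,0,0,0,0,0,0],
])

```text
time_s: 5.15
ee_pos: [0.5323, 0.0895, 0.2455]
eef_rot: [-3.141, -0.0, 1.575]
force: [-5.2, 1.1, 3.2]
grip_width: 0.0215
grip_force: 40.0
```

```bash
python3 - <<'E'
from h import *
from station import ctrl
o=ctrl.get_obs(); p=o["ee_pos"][:2]; print(p,o["force"],o["grip_width"],o["grip_force"])
a=np.arctan2(*(p-C)[::-1]); print(a,np.hypot(*(p-C)))
rows(a,.08,8,p)
E
```

```text
[0.53231978 0.08952477] [-5.20419601  1.0649354   3.15411026] 0.021493907799265872 40.00088453292847
2.8694918175150232 0.04846325568539578
[[0.0, 0.0042, -0.0003, 0.0, 0.0, 0.0, 0.0], [0.0, 0.0037, 0.0016, 0.0, 0.0, 0.0, 0.0], [0.0, 0.0036, 0.0018, 0.0, 0.0, 0.0, 0.0], [0.0, 0.0034, 0.0021, 0.0, 0.0, 0.0, 0.0], [0.0, 0.0032, 0.0024, 0.0, 0.0, 0.0, 0.0], [0.0, 0.003, 0.0026, 0.0, 0.0, 0.0, 0.0], [0.0, 0.0028, 0.0028, 0.0, 0.0, 0.0, 0.0], [0.0, 0.0026, 0.0031, 0.0, 0.0, 0.0, 0.0]]
end [0.54841978 0.11602477] 2.229491817515023
```

```bash
sed -i 's/C=np.array(\[.579,.0765\])/C=np.array([.5802,.0767])/' h.py; python3 - <<'E'
from h import *
rows(2.8794,.08,8,(.5328,.0894))
E
```

```text
[[0.0, 0.0041, 0.0003, 0.0, 0.0, 0.0, 0.0], [0.0, 0.0037, 0.0015, 0.0, 0.0, 0.0, 0.0], [0.0, 0.0036, 0.0018, 0.0, 0.0, 0.0, 0.0], [0.0, 0.0034, 0.002, 0.0, 0.0, 0.0, 0.0], [0.0, 0.0032, 0.0024, 0.0, 0.0, 0.0, 0.0], [0.0, 0.0031, 0.0026, 0.0, 0.0, 0.0, 0.0], [0.0, 0.0028, 0.0028, 0.0, 0.0, 0.0, 0.0], [0.0, 0.0026, 0.003, 0.0, 0.0, 0.0, 0.0]]
end [0.5492 0.1159] 2.2394
```

Request:
servo_tool([
  [0,0.0041,0.0003,0,0,0,0],
  [0,0.0037,0.0015,0,0,0,0],
  [0,0.0036,0.0018,0,0,0,0],
  [0,0.0034,0.002,0,0,0,0],
  [0,0.0032,0.0024,0,0,0,0],
  [0,0.0031,0.0026,0,0,0,0],
  [0,0.0028,0.0028,0,0,0,0],
  [0,0.0026,0.003,0,0,0,0],
])

```text
time_s: 6.15
ee_pos: [0.5497, 0.1153, 0.2453]
eef_rot: [3.141, 0.002, 1.574]
force: [4.8, -7.3, -3.1]
grip_width: 0.0215
grip_force: 40.0
```

```bash
cat >> h.py <<'E'
def st(cmd):
    from station import ctrl
    o=ctrl.get_obs(); p=o["ee_pos"][:2]; f=o["force"][:2]; cmd=np.array(cmd)
    u=(p-C)/np.hypot(*(p-C)); t=np.array([-u[1],u[0]])
    print("t",round(o["time_s"],2),"p",p.round(4),"ang",np.arctan2(u[1],u[0]).round(4),"rad",np.hypot(*(p-C)).round(4),"z",o["ee_pos"][2].round(4),"Frad",(f@u).round(2),"Fccw",(f@t).round(2),"lag_rt",((cmd-p)@u*1e3).round(2),((cmd-p)@t*1e3).round(2),"qv",abs(o["joint_vel"]).max().round(3))
E
python3 - <<'E'
from h import *
st((.5492,.1159))
rows(2.2394,.08,8,(.5492,.1159))
E
```

```text
t 6.15 p [0.5497 0.1153] ang 2.2404 rad 0.0492 z 0.2453 Frad -8.71 Fccw 0.78 lag_rt 0.76 -0.02 qv 0.082
[[0.0, 0.0024, 0.0032, 0.0, 0.0, 0.0, 0.0], [0.0, 0.0021, 0.0035, 0.0, 0.0, 0.0, 0.0], [0.0, 0.0018, 0.0035, 0.0, 0.0, 0.0, 0.0], [0.0, 0.0015, 0.0037, 0.0, 0.0, 0.0, 0.0], [0.0, 0.0012, 0.0038, 0.0, 0.0, 0.0, 0.0], [0.0, 0.0009, 0.0039, 0.0, 0.0, 0.0, 0.0], [0.0, 0.0006, 0.004, 0.0, 0.0, 0.0, 0.0], [0.0, 0.0003, 0.004, 0.0, 0.0, 0.0, 0.0]]
end [0.5788 0.1267] 1.5993999999999997
```

```bash
sed -i 's/.5802,.0767/.5802,.0756/' h.py; python3 - <<'E'
from h import *
st((.5492,.1159))
rows(2.2256,.08,8,(.5492,.1159))
E
```

```text
t 6.15 p [0.5497 0.1153] ang 2.2267 rad 0.0501 z 0.2453 Frad -8.72 Fccw 0.66 lag_rt 0.76 -0.01 qv 0.082
[[0.0, 0.0017, 0.0038, 0.0, 0.0, 0.0, 0.0], [0.0, 0.002, 0.0035, 0.0, 0.0, 0.0, 0.0], [0.0, 0.0018, 0.0035, 0.0, 0.0, 0.0, 0.0], [0.0, 0.0014, 0.0038, 0.0, 0.0, 0.0, 0.0], [0.0, 0.0012, 0.0038, 0.0, 0.0, 0.0, 0.0], [0.0, 0.0008, 0.0039, 0.0, 0.0, 0.0, 0.0], [0.0, 0.0006, 0.004, 0.0, 0.0, 0.0, 0.0], [0.0, 0.0002, 0.004, 0.0, 0.0, 0.0, 0.0]]
end [0.5795 0.1256] 1.5856
```

Request:
servo_tool([
  [0,0.0017,0.0038,0,0,0,0],
  [0,0.002,0.0035,0,0,0,0],
  [0,0.0018,0.0035,0,0,0,0],
  [0,0.0014,0.0038,0,0,0,0],
  [0,0.0012,0.0038,0,0,0,0],
  [0,0.0008,0.0039,0,0,0,0],
  [0,0.0006,0.004,0,0,0,0],
  [0,0.0002,0.004,0,0,0,0],
])

```text
time_s: 7.15
ee_pos: [0.5785, 0.1255, 0.2452]
eef_rot: [-3.138, 0.001, 1.575]
force: [-7.7, -7.0, 2.1]
grip_width: 0.0216
grip_force: 40.0
```

```bash
python3 - <<'E'
from h import *
st((.5795,.1256))
rows(1.5856,.08,8,(.5795,.1256))
E
```

```text
t 7.15 p [0.5785 0.1255] ang 1.6058 rad 0.0499 z 0.2452 Frad -6.74 Fccw 7.95 lag_rt 0.06 -1.05 qv 0.098
[[0.0, -0.0001, 0.004, 0.0, 0.0, 0.0, 0.0], [0.0, -0.0004, 0.0039, 0.0, 0.0, 0.0, 0.0], [0.0, -0.0008, 0.004, 0.0, 0.0, 0.0, 0.0], [0.0, -0.001, 0.0038, 0.0, 0.0, 0.0, 0.0], [0.0, -0.0014, 0.0038, 0.0, 0.0, 0.0, 0.0], [0.0, -0.0016, 0.0036, 0.0, 0.0, 0.0, 0.0], [0.0, -0.0019, 0.0035, 0.0, 0.0, 0.0, 0.0], [0.0, -0.0023, 0.0034, 0.0, 0.0, 0.0, 0.0]]
end [0.6095 0.1161] 0.9455999999999999
```

Request:
servo_tool([
  [0,-0.0001,0.004,0,0,0,0],
  [0,-0.0004,0.0039,0,0,0,0],
  [0,-0.0008,0.004,0,0,0,0],
  [0,-0.001,0.0038,0,0,0,0],
  [0,-0.0014,0.0038,0,0,0,0],
  [0,-0.0016,0.0036,0,0,0,0],
  [0,-0.0019,0.0035,0,0,0,0],
  [0,-0.0023,0.0034,0,0,0,0],
])

```text
time_s: 8.15
ee_pos: [0.6081, 0.1169, 0.2452]
eef_rot: [-3.138, -0.0, 1.575]
force: [-10.4, -0.7, 3.1]
grip_width: 0.0218
grip_force: 40.0
```

```bash
python3 - <<'E'
from h import *
st((.6095,.1161))
rows(.9456,.03,8,(.6095,.1161))
E
```

```text
t 8.15 p [0.6081 0.1169] ang 0.9758 rad 0.0499 z 0.2452 Frad -6.38 Fccw 8.19 lag_rt 0.1 -1.56 qv 0.077
[[0.0, -0.0009, 0.0012, 0.0, 0.0, 0.0, 0.0], [0.0, -0.0009, 0.0011, 0.0, 0.0, 0.0, 0.0], [0.0, -0.001, 0.0012, 0.0, 0.0, 0.0, 0.0], [0.0, -0.001, 0.0011, 0.0, 0.0, 0.0, 0.0], [0.0, -0.001, 0.0011, 0.0, 0.0, 0.0, 0.0], [0.0, -0.0011, 0.001, 0.0, 0.0, 0.0, 0.0], [0.0, -0.001, 0.0011, 0.0, 0.0, 0.0, 0.0], [0.0, -0.0012, 0.001, 0.0, 0.0, 0.0, 0.0]]
end [0.6183 0.108 ] 0.7056
```

Request:
servo_tool([
  [0,-0.0009,0.0012,0,0,0,0],
  [0,-0.0009,0.0011,0,0,0,0],
  [0,-0.001,0.0012,0,0,0,0],
  [0,-0.001,0.0011,0,0,0,0],
  [0,-0.001,0.0011,0,0,0,0],
  [0,-0.0011,0.001,0,0,0,0],
  [0,-0.001,0.0011,0,0,0,0],
  [0,-0.0012,0.001,0,0,0,0],
])

```text
time_s: 9.15
ee_pos: [0.6169, 0.1093, 0.2452]
eef_rot: [-3.138, -0.001, 1.576]
force: [-9.4, 1.6, 2.2]
grip_width: 0.0212
grip_force: 40.0
```

```bash
python3 - <<'E'
from h import *
st((.6183,.108))
a=.7056;p=np.array((.6183,.1080))
for k in range(34):
    b=a-.12*(k+1); q=(C+R*np.array([np.cos(b),np.sin(b)])).round(4); d=q-p; p=q
    r=(d/6).round(4); l=(d-5*r).round(4)
    u=np.array([np.cos(b),np.sin(b)])
    print(k,round(b,3),"5x",r[::-1],"1x",l[::-1],"end",p,"Fccw = fx*%.2f+fy*%.2f"%(-u[1],u[0]))
E
```

```text
t 9.15 p [0.6169 0.1093] ang 0.7426 rad 0.0499 z 0.2452 Frad -5.84 Fccw 7.52 lag_rt 0.12 -1.89 qv 0.02
0 0.586 5x [-0.0008  0.0006] 1x [-0.0008  0.0006] end [0.6219 0.1032] Fccw = fx*-0.55+fy*0.83
1 0.466 5x [-0.0009  0.0005] 1x [-0.0007  0.0005] end [0.6249 0.098 ] Fccw = fx*-0.45+fy*0.89
2 0.346 5x [-0.0009  0.0004] 1x [-0.001   0.0003] end [0.6272 0.0925] Fccw = fx*-0.34+fy*0.94
3 0.226 5x [-0.0009  0.0003] 1x [-0.0012  0.0002] end [0.6289 0.0868] Fccw = fx*-0.22+fy*0.97
4 0.106 5x [-0.001   0.0002] 1x [-0.0009  0.    ] end [0.6299 0.0809] Fccw = fx*-0.11+fy*0.99
5 -0.014 5x [-0.001  0.   ] 1x [-0.001   0.0003] end [0.6302 0.0749] Fccw = fx*0.01+fy*1.00
6 -0.134 5x [-0.001  -0.0001] 1x [-0.001  0.   ] end [0.6297 0.0689] Fccw = fx*0.13+fy*0.99
7 -0.254 5x [-0.001  -0.0002] 1x [-0.0009 -0.0001] end [0.6286 0.063 ] Fccw = fx*0.25+fy*0.97
8 -0.374 5x [-0.001  -0.0003] 1x [-0.0007 -0.0004] end [0.6267 0.0573] Fccw = fx*0.37+fy*0.93
9 -0.494 5x [-0.0009 -0.0004] 1x [-0.0009 -0.0005] end [0.6242 0.0519] Fccw = fx*0.47+fy*0.88
10 -0.614 5x [-0.0008 -0.0005] 1x [-0.0011 -0.0006] end [0.62
[... 1520 characters left out ...]
0.5391 0.0471] Fccw = fx*0.57+fy*-0.82
27 -2.654 5x [ 0.0008 -0.0005] 1x [ 0.0011 -0.0006] end [0.536  0.0522] Fccw = fx*0.47+fy*-0.88
28 -2.774 5x [ 0.0009 -0.0004] 1x [ 0.001  -0.0005] end [0.5335 0.0577] Fccw = fx*0.36+fy*-0.93
29 -2.894 5x [ 0.0009 -0.0003] 1x [ 0.0012 -0.0003] end [0.5317 0.0634] Fccw = fx*0.24+fy*-0.97
30 -3.014 5x [ 0.001  -0.0002] 1x [ 0.0009 -0.0001] end [0.5306 0.0693] Fccw = fx*0.13+fy*-0.99
31 -3.134 5x [ 0.001  -0.0001] 1x [0.0009 0.0001] end [0.5302 0.0752] Fccw = fx*0.01+fy*-1.00
32 -3.254 5x [0.001 0.   ] 1x [0.001  0.0003] end [0.5305 0.0812] Fccw = fx*-0.11+fy*-0.99
33 -3.374 5x [0.001  0.0002] 1x [0.0009 0.    ] end [0.5315 0.0871] Fccw = fx*-0.23+fy*-0.97
```

Request:
servo_tool([
  [0,-0.0008,0.0006,0,0,0,0],
  [0,-0.0008,0.0006,0,0,0,0],
  [0,-0.0008,0.0006,0,0,0,0],
  [0,-0.0008,0.0006,0,0,0,0],
  [0,-0.0008,0.0006,0,0,0,0],
  [0,-0.0008,0.0006,0,0,0,0],
  [0,0,0,0,0,0,0],
  [0,0,0,0,0,0,0],
])

```text
time_s: 10.15
ee_pos: [0.6207, 0.1047, 0.2453]
eef_rot: [-3.138, -0.001, 1.576]
force: [-7.4, 1.0, 2.3]
grip_width: 0.0215
grip_force: 40.0
```

Request:
servo_tool([
  [0,-0.0009,0.0005,0,0,0,0],
  [0,-0.0009,0.0005,0,0,0,0],
  [0,-0.0009,0.0005,0,0,0,0],
  [0,-0.0009,0.0005,0,0,0,0],
  [0,-0.0009,0.0005,0,0,0,0],
  [0,-0.0007,0.0005,0,0,0,0],
  [0,0,0,0,0,0,0],
  [0,0,0,0,0,0,0],
])

```text
time_s: 11.15
ee_pos: [0.6238, 0.0998, 0.2453]
eef_rot: [-3.139, -0.002, 1.576]
force: [-6.7, 3.0, 2.4]
grip_width: 0.0213
grip_force: 40.0
```

Request:
servo_tool([
  [0,-0.0009,0.0004,0,0,0,0],
  [0,-0.0009,0.0004,0,0,0,0],
  [0,-0.0009,0.0004,0,0,0,0],
  [0,-0.0009,0.0004,0,0,0,0],
  [0,-0.0009,0.0004,0,0,0,0],
  [0,-0.001,0.0003,0,0,0,0],
  [0,0,0,0,0,0,0],
  [0,0,0,0,0,0,0],
])

```text
time_s: 12.15
ee_pos: [0.6263, 0.0945, 0.2453]
eef_rot: [-3.139, -0.002, 1.576]
force: [-5.6, 5.5, 2.7]
grip_width: 0.0217
grip_force: 40.0
```

Request:
servo_tool([
  [0,-0.0009,0.0003,0,0,0,0],
  [0,-0.0009,0.0003,0,0,0,0],
  [0,-0.0009,0.0003,0,0,0,0],
  [0,-0.0009,0.0003,0,0,0,0],
  [0,-0.0009,0.0003,0,0,0,0],
  [0,-0.0012,0.0002,0,0,0,0],
  [0,0,0,0,0,0,0],
  [0,0,0,0,0,0,0],
])

```text
time_s: 13.15
ee_pos: [0.6282, 0.0889, 0.2454]
eef_rot: [-3.14, -0.002, 1.576]
force: [-4.5, 6.2, 2.5]
grip_width: 0.0212
grip_force: 40.0
```

Request:
servo_tool([
  [0,-0.001,0.0002,0,0,0,0],
  [0,-0.001,0.0002,0,0,0,0],
  [0,-0.001,0.0002,0,0,0,0],
  [0,-0.001,0.0002,0,0,0,0],
  [0,-0.001,0.0002,0,0,0,0],
  [0,-0.0009,0,0,0,0,0],
  [0,0,0,0,0,0,0],
  [0,0,0,0,0,0,0],
])

```text
time_s: 14.15
ee_pos: [0.6295, 0.0831, 0.2454]
eef_rot: [-3.141, -0.003, 1.576]
force: [-1.2, 6.5, 1.3]
grip_width: 0.0216
grip_force: 40.0
```

Request:
servo_tool([
  [0,-0.001,0,0,0,0,0],
  [0,-0.001,0,0,0,0,0],
  [0,-0.001,0.0001,0,0,0,0],
  [0,-0.001,0.0001,0,0,0,0],
  [0,-0.001,0.0001,0,0,0,0],
  [0,-0.001,0,0,0,0,0],
  [0,0,0,0,0,0,0],
  [0,0,0,0,0,0,0],
])

```text
time_s: 15.15
ee_pos: [0.63, 0.0772, 0.2455]
eef_rot: [-3.141, -0.003, 1.576]
force: [-0.4, 7.3, 1.5]
grip_width: 0.0211
grip_force: 40.0
```

Request:
servo_tool([
  [0,-0.001,-0.0001,0,0,0,0],
  [0,-0.001,-0.0001,0,0,0,0],
  [0,-0.001,-0.0001,0,0,0,0],
  [0,-0.001,-0.0001,0,0,0,0],
  [0,-0.001,-0.0001,0,0,0,0],
  [0,-0.001,0,0,0,0,0],
  [0,0,0,0,0,0,0],
  [0,0,0,0,0,0,0],
])

```text
time_s: 16.15
ee_pos: [0.6299, 0.0711, 0.2455]
eef_rot: [3.141, -0.003, 1.576]
force: [2.0, 6.8, 0.0]
grip_width: 0.0215
grip_force: 40.0
```

Request:
servo_tool([
  [0,-0.001,-0.0002,0,0,0,0],
  [0,-0.001,-0.0002,0,0,0,0],
  [0,-0.001,-0.0002,0,0,0,0],
  [0,-0.001,-0.0002,0,0,0,0],
  [0,-0.001,-0.0002,0,0,0,0],
  [0,-0.0009,-0.0001,0,0,0,0],
  [0,0,0,0,0,0,0],
  [0,0,0,0,0,0,0],
])

```text
time_s: 17.15
ee_pos: [0.629, 0.0651, 0.2456]
eef_rot: [3.14, -0.003, 1.576]
force: [3.8, 5.9, 0.2]
grip_width: 0.0214
grip_force: 40.0
```

Request:
servo_tool([
  [0,-0.001,-0.0003,0,0,0,0],
  [0,-0.001,-0.0003,0,0,0,0],
  [0,-0.001,-0.0003,0,0,0,0],
  [0,-0.001,-0.0003,0,0,0,0],
  [0,-0.001,-0.0003,0,0,0,0],
  [0,-0.0007,-0.0004,0,0,0,0],
  [0,0,0,0,0,0,0],
  [0,0,0,0,0,0,0],
])

```text
time_s: 18.15
ee_pos: [0.6274, 0.0593, 0.2456]
eef_rot: [3.14, -0.002, 1.576]
force: [4.8, 6.1, -0.0]
grip_width: 0.0214
grip_force: 40.0
```

Request:
servo_tool([
  [0,-0.0009,-0.0004,0,0,0,0],
  [0,-0.0009,-0.0004,0,0,0,0],
  [0,-0.0009,-0.0004,0,0,0,0],
  [0,-0.0009,-0.0004,0,0,0,0],
  [0,-0.0009,-0.0004,0,0,0,0],
  [0,-0.0009,-0.0005,0,0,0,0],
  [0,0,0,0,0,0,0],
  [0,0,0,0,0,0,0],
])

```text
time_s: 19.15
ee_pos: [0.6251, 0.0536, 0.2457]
eef_rot: [3.139, -0.002, 1.576]
force: [6.2, 4.7, -0.2]
grip_width: 0.0216
grip_force: 40.0
```

Request:
servo_tool([
  [0,-0.0008,-0.0005,0,0,0,0],
  [0,-0.0008,-0.0005,0,0,0,0],
  [0,-0.0008,-0.0005,0,0,0,0],
  [0,-0.0008,-0.0005,0,0,0,0],
  [0,-0.0008,-0.0005,0,0,0,0],
  [0,-0.0011,-0.0006,0,0,0,0],
  [0,0,0,0,0,0,0],
  [0,0,0,0,0,0,0],
])

```text
time_s: 20.15
ee_pos: [0.6221, 0.0483, 0.2457]
eef_rot: [3.139, -0.002, 1.576]
force: [7.4, 3.5, -2.5]
grip_width: 0.0213
grip_force: 40.0
```

Request:
servo_tool([
  [0,-0.0008,-0.0006,0,0,0,0],
  [0,-0.0008,-0.0006,0,0,0,0],
  [0,-0.0008,-0.0006,0,0,0,0],
  [0,-0.0008,-0.0006,0,0,0,0],
  [0,-0.0008,-0.0006,0,0,0,0],
  [0,-0.0007,-0.0008,0,0,0,0],
  [0,0,0,0,0,0,0],
  [0,0,0,0,0,0,0],
])

```text
time_s: 21.15
ee_pos: [0.6184, 0.0433, 0.2457]
eef_rot: [3.139, -0.001, 1.575]
force: [8.1, 2.1, -0.9]
grip_width: 0.0214
grip_force: 40.0
```

Request:
servo_tool([
  [0,-0.0007,-0.0007,0,0,0,0],
  [0,-0.0007,-0.0007,0,0,0,0],
  [0,-0.0007,-0.0007,0,0,0,0],
  [0,-0.0007,-0.0007,0,0,0,0],
  [0,-0.0007,-0.0007,0,0,0,0],
  [0,-0.0007,-0.0008,0,0,0,0],
  [0,0,0,0,0,0,0],
  [0,0,0,0,0,0,0],
])

```text
time_s: 22.15
ee_pos: [0.6142, 0.0389, 0.2457]
eef_rot: [3.139, -0.001, 1.575]
force: [8.7, 0.6, -0.4]
grip_width: 0.0217
grip_force: 40.0
```

Request:
servo_tool([
  [0,-0.0006,-0.0008,0,0,0,0],
  [0,-0.0006,-0.0008,0,0,0,0],
  [0,-0.0006,-0.0008,0,0,0,0],
  [0,-0.0006,-0.0008,0,0,0,0],
  [0,-0.0006,-0.0008,0,0,0,0],
  [0,-0.0007,-0.0007,0,0,0,0],
  [0,0,0,0,0,0,0],
  [0,0,0,0,0,0,0],
])

```text
time_s: 23.15
ee_pos: [0.6114, 0.0366, 0.2461]
eef_rot: [3.133, -0.003, 1.576]
force: [25.5, 9.4, -3.2]
grip_width: 0.0216
grip_force: 40.0
```

```bash
python3 - <<'E'
from h import *
from station import ctrl
st((.6083,.0342))
o=ctrl.get_obs(); print({k:np.round(o[k],3) for k in("qpos","joint_vel","tau","force","moment")})
c=ctrl.camera("scene"); a=c["pixels"][:,:,::-1]; b=a[100:300,230:500]; 
cv2.imwrite("pics/s2.png",cv2.resize(b,None,fx=2.9,fy=2.9,interpolation=cv2.INTER_CUBIC))
print(ctrl.get_obs()["force"])
E
```

```text
t 23.15 p [0.6114 0.0366] ang -0.896 rad 0.05 z 0.2461 Frad 8.53 Fccw 25.78 lag_rt -0.09 -3.92 qv 0.002
{'qpos': array([-0.002,  0.411,  1.278,  0.003,  1.444, -0.007]), 'joint_vel': array([ 0.001, -0.   , -0.001,  0.   ,  0.001,  0.002]), 'tau': array([-4.9240e+00, -6.4346e+01, -2.9551e+01, -2.4220e+00,  7.0330e+00,
        1.3000e-02]), 'force': array([25.455,  9.449, -3.165]), 'moment': array([ 1.759, -5.218, -0.021])}
[24.45735033  9.33402999 -5.06473563]
```

View pics/s2.png

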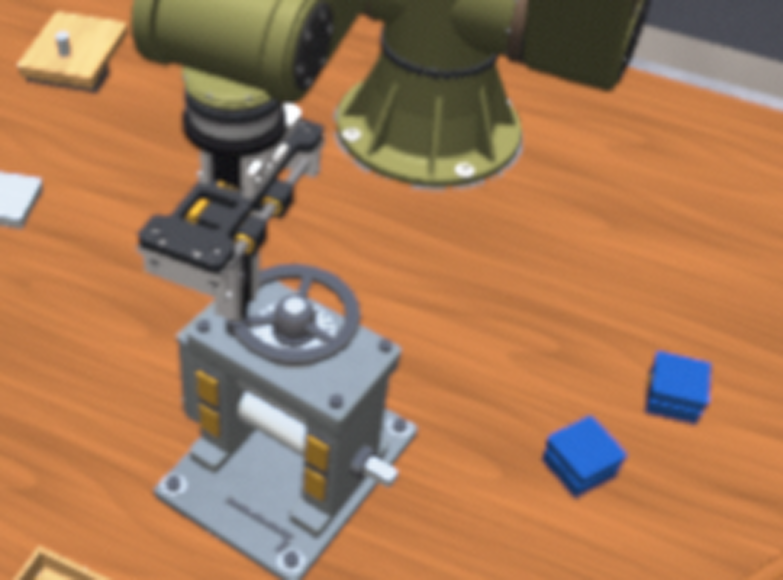

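The scene crop shows nothing touching except the fingers on the handle, at about (235,310). The rolls met between -0.82 and -0.90 rad. The force rose faster than expected, so I'm backing off now, with fine steps to find where the play ends.

```bash
python3 - <<'E'
from h import *
rows(-.974,-.075,8,(.6083,.0342))
a=-.374;p=(C+R*np.array([np.cos(a),np.sin(a)])).round(4)
p=np.array([.6267,.0573])
for k in range(30):
    b=a+.16*(k+1); q=(C+R*np.array([np.cos(b),np.sin(b)])).round(4); m=(C+R*np.array([np.cos(b-.08),np.sin(b-.08)])).round(4)
    r1=((m-p)/4).round(4); r2=((q-m)/3).round(4); p=p+4*r1+3*r2; l=q-p; p=q
    u=np.array([np.cos(b),np.sin(b)])
    print(k,round(b,3),"4x",r1[::-1],"3x",r2[::-1],"1x",l.round(4)[::-1],"end",p,"Fccw=fx*%.2f+fy*%.2f"%(-u[1],u[0]))
E
```

```text
[[0.0, 0.0023, 0.003, 0.0, 0.0, 0.0, 0.0], [0.0, 0.0024, 0.0029, 0.0, 0.0, 0.0, 0.0], [0.0, 0.0027, 0.0026, 0.0, 0.0, 0.0, 0.0], [0.0, 0.0028, 0.0025, 0.0, 0.0, 0.0, 0.0], [0.0, 0.003, 0.0022, 0.0, 0.0, 0.0, 0.0], [0.0, 0.0032, 0.002, 0.0, 0.0, 0.0, 0.0], [0.0, 0.0033, 0.0017, 0.0, 0.0, 0.0, 0.0], [0.0, 0.0034, 0.0015, 0.0, 0.0, 0.0, 0.0]]
end [0.6267 0.0573] -0.374
0 -0.214 4x [0.001  0.0003] 3x [0.0013 0.0003] 1x [-0.0002  0.0003] end [0.6291 0.065 ] Fccw=fx*0.21+fy*0.98
1 -0.054 4x [0.001  0.0002] 3x [0.0013 0.0001] 1x [ 0.     -0.0001] end [0.6301 0.0729] Fccw=fx*0.05+fy*1.00
2 0.106 4x [0.001 0.   ] 3x [ 0.0013 -0.0001] 1x [0.0001 0.0001] end [0.6299 0.0809] Fccw=fx*-0.11+fy*0.99
3 0.266 4x [ 0.001  -0.0002] 3x [ 0.0013 -0.0003] 1x [-0.0001  0.0002] end [0.6284 0.0887] Fccw=fx*-0.26+fy*0.96
4 0.426 4x [ 0.001  -0.0003] 3x [ 0.0012 -0.0005] 1x [-0.  0.] end [0.6257 0.0963] Fccw=fx*-0.41+fy*0.91
5 0.586 4x [ 0.0009 -0.0005] 3x [ 0.0012 -0.0007] 1x [-0.0002  0.0003] end [0.6219 0.1033] Fccw=fx*-0.55+fy*0.83
6 0.746 4x [ 0.0008 -0.0006] 3x [ 0.001  -0.0009] 1x [0.     0.0001] end [0
[... 1937 characters left out ...]
ccw=fx*0.32+fy*-0.95
24 3.626 4x [-0.001   0.0003] 3x [-0.0012  0.0006] 1x [0.0002 0.0002] end [0.536  0.0523] Fccw=fx*0.47+fy*-0.88
25 3.786 4x [-0.0008  0.0005] 3x [-0.0011  0.0007] 1x [-0.0002  0.0001] end [0.5402 0.0456] Fccw=fx*0.60+fy*-0.80
26 3.946 4x [-0.0008  0.0006] 3x [-0.001   0.0009] 1x [0.0002 0.0002] end [0.5455 0.0396] Fccw=fx*0.72+fy*-0.69
27 4.106 4x [-0.0007  0.0008] 3x [-0.0008  0.0011] 1x [ 0.0001 -0.0003] end [0.5517 0.0345] Fccw=fx*0.82+fy*-0.57
28 4.266 4x [-0.0005  0.0009] 3x [-0.0006  0.0012] 1x [-0.0002 -0.0003] end [0.5586 0.0305] Fccw=fx*0.90+fy*-0.43
29 4.426 4x [-0.0004  0.0009] 3x [-0.0004  0.0013] 1x [-0.0001  0.    ] end [0.5661 0.0276] Fccw=fx*0.96+fy*-0.28
```

Request:
servo_tool([
  [0,0.0023,0.003,0,0,0,0],
  [0,0.0024,0.0029,0,0,0,0],
  [0,0.0027,0.0026,0,0,0,0],
  [0,0.0028,0.0025,0,0,0,0],
  [0,0.003,0.0022,0,0,0,0],
  [0,0.0032,0.002,0,0,0,0],
  [0,0.0033,0.0017,0,0,0,0],
  [0,0.0034,0.0015,0,0,0,0],
])

```text
time_s: 24.2
ee_pos: [0.6269, 0.058, 0.2456]
eef_rot: [3.141, -0.0, 1.575]
force: [4.2, -1.6, 3.0]
grip_width: 0.0213
grip_force: 40.0
```

Request:
servo_tool([
  [0,0.001,0.0003,0,0,0,0],
  [0,0.001,0.0003,0,0,0,0],
  [0,0.001,0.0003,0,0,0,0],
  [0,0.001,0.0003,0,0,0,0],
  [0,0.0012,0.0003,0,0,0,0],
  [0,0.0012,0.0003,0,0,0,0],
  [0,0.0013,0.0003,0,0,0,0],
  [0,0,0.0003,0,0,0,0],
])

```text
time_s: 25.2
ee_pos: [0.6291, 0.0658, 0.2455]
eef_rot: [3.142, -0.0, 1.575]
force: [3.6, -0.2, 3.4]
grip_width: 0.0215
grip_force: 40.0
```

Request:
servo_tool([
  [0,0.001,0.0002,0,0,0,0],
  [0,0.001,0.0002,0,0,0,0],
  [0,0.001,0.0002,0,0,0,0],
  [0,0.001,0.0002,0,0,0,0],
  [0,0.0013,0.0001,0,0,0,0],
  [0,0.0013,0.0001,0,0,0,0],
  [0,0.0013,0.0001,0,0,0,0],
  [0,0,-0.0001,0,0,0,0],
])

```text
time_s: 26.2
ee_pos: [0.63, 0.0735, 0.2455]
eef_rot: [-3.142, -0.0, 1.575]
force: [0.9, 0.3, 3.0]
grip_width: 0.0216
grip_force: 40.0
```

Request:
servo_tool([
  [0,0.001,0,0,0,0,0],
  [0,0.001,0,0,0,0,0],
  [0,0.001,0,0,0,0,0],
  [0,0.001,0,0,0,0,0],
  [0,0.0013,-0.0001,0,0,0,0],
  [0,0.0013,-0.0001,0,0,0,0],
  [0,0.0013,-0.0001,0,0,0,0],
  [0,0.0001,0.0001,0,0,0,0],
])

```text
time_s: 27.2
ee_pos: [0.6297, 0.0814, 0.2454]
eef_rot: [-3.141, -0.0, 1.575]
force: [0.0, -0.5, 4.3]
grip_width: 0.0216
grip_force: 40.0
```

Request:
servo_tool([
  [0,0.001,-0.0002,0,0,0,0],
  [0,0.001,-0.0002,0,0,0,0],
  [0,0.001,-0.0002,0,0,0,0],
  [0,0.001,-0.0002,0,0,0,0],
  [0,0.0013,-0.0003,0,0,0,0],
  [0,0.0013,-0.0003,0,0,0,0],
  [0,0.0012,-0.0001,0,0,0,0],
  [0,0,0,0,0,0,0],
])

```text
time_s: 28.2
ee_pos: [0.6281, 0.0892, 0.2454]
eef_rot: [-3.141, -0.0, 1.575]
force: [-1.9, 0.1, 3.6]
grip_width: 0.0216
grip_force: 40.0
```

Request:
servo_tool([
  [0,0.001,-0.0003,0,0,0,0],
  [0,0.001,-0.0003,0,0,0,0],
  [0,0.001,-0.0003,0,0,0,0],
  [0,0.001,-0.0003,0,0,0,0],
  [0,0.0012,-0.0005,0,0,0,0],
  [0,0.0012,-0.0005,0,0,0,0],
  [0,0.0012,-0.0005,0,0,0,0],
  [0,0,0,0,0,0,0],
])

```text
time_s: 29.2
ee_pos: [0.6254, 0.0967, 0.2453]
eef_rot: [-3.141, 0.0, 1.575]
force: [-5.1, -2.6, 3.4]
grip_width: 0.0216
grip_force: 40.0
```

Request:
servo_tool([
  [0,0.0009,-0.0005,0,0,0,0],
  [0,0.0009,-0.0005,0,0,0,0],
  [0,0.0009,-0.0005,0,0,0,0],
  [0,0.0009,-0.0005,0,0,0,0],
  [0,0.0012,-0.0006,0,0,0,0],
  [0,0.0012,-0.0006,0,0,0,0],
  [0,0.001,-0.0006,0,0,0,0],
  [0,0,0,0,0,0,0],
])

```text
time_s: 30.2
ee_pos: [0.6215, 0.1035, 0.2453]
eef_rot: [-3.141, 0.0, 1.575]
force: [-5.9, -3.8, 2.9]
grip_width: 0.0214
grip_force: 40.0
```

Request:
servo_tool([
  [0,0.0008,-0.0006,0,0,0,0],
  [0,0.0008,-0.0006,0,0,0,0],
  [0,0.0008,-0.0006,0,0,0,0],
  [0,0.0008,-0.0006,0,0,0,0],
  [0,0.001,-0.0009,0,0,0,0],
  [0,0.001,-0.0009,0,0,0,0],
  [0,0.001,-0.0008,0,0,0,0],
  [0,0,0,0,0,0,0],
])

```text
time_s: 31.2
ee_pos: [0.6166, 0.1097, 0.2453]
eef_rot: [-3.141, 0.0, 1.575]
force: [-5.3, -3.6, 2.0]
grip_width: 0.0215
grip_force: 40.0
```

Request:
servo_tool([
  [0,0.0007,-0.0007,0,0,0,0],
  [0,0.0007,-0.0007,0,0,0,0],
  [0,0.0007,-0.0007,0,0,0,0],
  [0,0.0007,-0.0007,0,0,0,0],
  [0,0.0009,-0.001,0,0,0,0],
  [0,0.0009,-0.001,0,0,0,0],
  [0,0.0009,-0.001,0,0,0,0],
  [0,0,-0.0001,0,0,0,0],
])

```text
time_s: 32.2
ee_pos: [0.6108, 0.1149, 0.2453]
eef_rot: [-3.141, 0.001, 1.575]
force: [-4.2, -5.4, 2.7]
grip_width: 0.0213
grip_force: 40.0
```

Request:
servo_tool([
  [0,0.0006,-0.0008,0,0,0,0],
  [0,0.0006,-0.0008,0,0,0,0],
  [0,0.0006,-0.0008,0,0,0,0],
  [0,0.0006,-0.0008,0,0,0,0],
  [0,0.0007,-0.0011,0,0,0,0],
  [0,0.0007,-0.0011,0,0,0,0],
  [0,0.0006,-0.0011,0,0,0,0],
  [0,0,-0.0001,0,0,0,0],
])

```text
time_s: 33.2
ee_pos: [0.6042, 0.1192, 0.2453]
eef_rot: [3.142, 0.001, 1.574]
force: [-2.8, -6.4, 1.8]
grip_width: 0.0213
grip_force: 40.0
```

Request:
servo_tool([
  [0,0.0004,-0.0009,0,0,0,0],
  [0,0.0004,-0.0009,0,0,0,0],
  [0,0.0004,-0.0009,0,0,0,0],
  [0,0.0004,-0.0009,0,0,0,0],
  [0,0.0005,-0.0012,0,0,0,0],
  [0,0.0005,-0.0012,0,0,0,0],
  [0,0.0005,-0.0012,0,0,0,0],
  [0,0.0002,-0.0001,0,0,0,0],
])

```text
time_s: 34.2
ee_pos: [0.5979, 0.1221, 0.2454]
eef_rot: [3.139, 0.001, 1.574]
force: [5.2, -8.8, -0.5]
grip_width: 0.0212
grip_force: 40.0
```

Request:
servo_tool([
  [0,0.0003,-0.0009,0,0,0,0],
  [0,0.0003,-0.0009,0,0,0,0],
  [0,0.0003,-0.0009,0,0,0,0],
  [0,0.0003,-0.0009,0,0,0,0],
  [0,0.0003,-0.0013,0,0,0,0],
  [0,0.0003,-0.0013,0,0,0,0],
  [0,0.0002,-0.0013,0,0,0,0],
  [0,0,-0.0002,0,0,0,0],
])

```text
time_s: 35.2
ee_pos: [0.5903, 0.1242, 0.2455]
eef_rot: [3.138, 0.001, 1.574]
force: [6.6, -5.4, -1.4]
grip_width: 0.0214
grip_force: 40.0
```

```bash
python3 - <<'E'
from h import *
p=np.array([.5894,.1247]);a=1.386
for k in range(9):
    out=[]
    for i in range(8):
        a+=.08; q=(C+R*np.array([np.cos(a),np.sin(a)])).round(4); d=q-p; p=q
        out.append("[0,%.4f,%.4f,0,0,0,0]"%(d[1],d[0]))
    print(k,round(a,3),p,",".join(out))
E
```

```text
0 2.026 [0.5582 0.1205] [0,0.0006,-0.0040,0,0,0,0],[0,0.0003,-0.0040,0,0,0,0],[0,-0.0001,-0.0040,0,0,0,0],[0,-0.0004,-0.0039,0,0,0,0],[0,-0.0007,-0.0040,0,0,0,0],[0,-0.0010,-0.0038,0,0,0,0],[0,-0.0013,-0.0038,0,0,0,0],[0,-0.0016,-0.0037,0,0,0,0]
1 2.666 [0.5357 0.0985] [0,-0.0019,-0.0035,0,0,0,0],[0,-0.0022,-0.0034,0,0,0,0],[0,-0.0024,-0.0031,0,0,0,0],[0,-0.0027,-0.0030,0,0,0,0],[0,-0.0029,-0.0027,0,0,0,0],[0,-0.0031,-0.0025,0,0,0,0],[0,-0.0033,-0.0023,0,0,0,0],[0,-0.0035,-0.0020,0,0,0,0]
2 3.306 [0.5309 0.0674] [0,-0.0036,-0.0016,0,0,0,0],[0,-0.0038,-0.0014,0,0,0,0],[0,-0.0038,-0.0011,0,0,0,0],[0,-0.0040,-0.0008,0,0,0,0],[0,-0.0039,-0.0005,0,0,0,0],[0,-0.0040,-0.0001,0,0,0,0],[0,-0.0040,0.0002,0,0,0,0],[0,-0.0040,0.0005,0,0,0,0]
3 3.946 [0.5455 0.0396] [0,-0.0039,0.0008,0,0,0,0],[0,-0.0038,0.0011,0,0,0,0],[0,-0.0038,0.0014,0,0,0,0],[0,-0.0036,0.0018,0,0,0,0],[0,-0.0034,0.0020,0,0,0,0],[0,-0.0033,0.0022,0,0,0,0],[0,-0.0031,0.0026,0,0,0,0],[0,-0.0029,0.0027,0,0,0,0]
4 4.586 [0.5739 0.026 ] [0,-0.0027,0.0030,0,0,0,0],[0,-0.0024,0.0032,0,0,0,0],[0,-0.0021,0.0034,0,0,0,0],[0,-0.0019,0.00
[... 360 characters left out ...]
6 [0.6259 0.0553] [0,0.0021,0.0034,0,0,0,0],[0,0.0023,0.0032,0,0,0,0],[0,0.0026,0.0030,0,0,0,0],[0,0.0029,0.0028,0,0,0,0],[0,0.0031,0.0026,0,0,0,0],[0,0.0032,0.0023,0,0,0,0],[0,0.0035,0.0020,0,0,0,0],[0,0.0035,0.0018,0,0,0,0]
7 6.506 [0.629  0.0866] [0,0.0038,0.0015,0,0,0,0],[0,0.0038,0.0012,0,0,0,0],[0,0.0039,0.0008,0,0,0,0],[0,0.0039,0.0006,0,0,0,0],[0,0.0040,0.0002,0,0,0,0],[0,0.0040,-0.0001,0,0,0,0],[0,0.0040,-0.0004,0,0,0,0],[0,0.0039,-0.0007,0,0,0,0]
8 7.146 [0.6127 0.1136] [0,0.0039,-0.0011,0,0,0,0],[0,0.0038,-0.0013,0,0,0,0],[0,0.0036,-0.0017,0,0,0,0],[0,0.0035,-0.0019,0,0,0,0],[0,0.0034,-0.0022,0,0,0,0],[0,0.0031,-0.0024,0,0,0,0],[0,0.0030,-0.0028,0,0,0,0],[0,0.0027,-0.0029,0,0,0,0]
```

Request:
servo_tool([
  [0,0.0006,-0.004,0,0,0,0],
  [0,0.0003,-0.004,0,0,0,0],
  [0,-0.0001,-0.004,0,0,0,0],
  [0,-0.0004,-0.0039,0,0,0,0],
  [0,-0.0007,-0.004,0,0,0,0],
  [0,-0.001,-0.0038,0,0,0,0],
  [0,-0.0013,-0.0038,0,0,0,0],
  [0,-0.0016,-0.0037,0,0,0,0],
])

```text
time_s: 36.2
ee_pos: [0.5593, 0.1207, 0.2455]
eef_rot: [3.137, -0.001, 1.575]
force: [9.3, -1.4, -2.4]
grip_width: 0.0214
grip_force: 40.0
```

Request:
servo_tool([
  [0,-0.0019,-0.0035,0,0,0,0],
  [0,-0.0022,-0.0034,0,0,0,0],
  [0,-0.0024,-0.0031,0,0,0,0],
  [0,-0.0027,-0.003,0,0,0,0],
  [0,-0.0029,-0.0027,0,0,0,0],
  [0,-0.0031,-0.0025,0,0,0,0],
  [0,-0.0033,-0.0023,0,0,0,0],
  [0,-0.0035,-0.002,0,0,0,0],
])

```text
time_s: 37.2
ee_pos: [0.5365, 0.0997, 0.2455]
eef_rot: [3.139, -0.003, 1.576]
force: [6.0, 7.0, -2.3]
grip_width: 0.0216
grip_force: 40.0
```

Request:
servo_tool([
  [0,-0.0036,-0.0016,0,0,0,0],
  [0,-0.0038,-0.0014,0,0,0,0],
  [0,-0.0038,-0.0011,0,0,0,0],
  [0,-0.004,-0.0008,0,0,0,0],
  [0,-0.0039,-0.0005,0,0,0,0],
  [0,-0.004,-0.0001,0,0,0,0],
  [0,-0.004,0.0002,0,0,0,0],
  [0,-0.004,0.0005,0,0,0,0],
])

```text
time_s: 38.2
ee_pos: [0.5305, 0.0688, 0.2455]
eef_rot: [-3.141, -0.003, 1.576]
force: [-7.5, 6.7, 5.2]
grip_width: 0.0211
grip_force: 40.0
```

Request:
servo_tool([
  [0,-0.0039,0.0008,0,0,0,0],
  [0,-0.0038,0.0011,0,0,0,0],
  [0,-0.0038,0.0014,0,0,0,0],
  [0,-0.0036,0.0018,0,0,0,0],
  [0,-0.0034,0.002,0,0,0,0],
  [0,-0.0033,0.0022,0,0,0,0],
  [0,-0.0031,0.0026,0,0,0,0],
  [0,-0.0029,0.0027,0,0,0,0],
])

```text
time_s: 39.2
ee_pos: [0.5447, 0.0399, 0.2455]
eef_rot: [-3.139, -0.0, 1.575]
force: [-12.6, -1.4, 5.9]
grip_width: 0.0217
grip_force: 40.0
```

Request:
servo_tool([
  [0,-0.0027,0.003,0,0,0,0],
  [0,-0.0024,0.0032,0,0,0,0],
  [0,-0.0021,0.0034,0,0,0,0],
  [0,-0.0019,0.0035,0,0,0,0],
  [0,-0.0016,0.0037,0,0,0,0],
  [0,-0.0013,0.0038,0,0,0,0],
  [0,-0.0009,0.0039,0,0,0,0],
  [0,-0.0007,0.0039,0,0,0,0],
])

```text
time_s: 40.2
ee_pos: [0.5737, 0.0256, 0.2455]
eef_rot: [-3.14, 0.001, 1.574]
force: [-8.7, -5.3, 5.7]
grip_width: 0.0215
grip_force: 40.0
```

Request:
servo_tool([
  [0,-0.0003,0.004,0,0,0,0],
  [0,-0.0001,0.004,0,0,0,0],
  [0,0.0003,0.004,0,0,0,0],
  [0,0.0006,0.0039,0,0,0,0],
  [0,0.001,0.0039,0,0,0,0],
  [0,0.0012,0.0038,0,0,0,0],
  [0,0.0015,0.0037,0,0,0,0],
  [0,0.0019,0.0036,0,0,0,0],
])

```text
time_s: 41.2
ee_pos: [0.605, 0.0318, 0.2456]
eef_rot: [-3.141, 0.001, 1.574]
force: [-5.0, -5.2, 4.7]
grip_width: 0.0217
grip_force: 40.0
```

Request:
servo_tool([
  [0,0.0021,0.0034,0,0,0,0],
  [0,0.0023,0.0032,0,0,0,0],
  [0,0.0026,0.003,0,0,0,0],
  [0,0.0029,0.0028,0,0,0,0],
  [0,0.0031,0.0026,0,0,0,0],
  [0,0.0032,0.0023,0,0,0,0],
  [0,0.0035,0.002,0,0,0,0],
  [0,0.0035,0.0018,0,0,0,0],
])

```text
time_s: 42.2
ee_pos: [0.626, 0.0551, 0.2454]
eef_rot: [-3.141, 0.001, 1.574]
force: [-5.8, -5.7, 3.8]
grip_width: 0.0214
grip_force: 40.0
```

Request:
servo_tool([
  [0,0.0038,0.0015,0,0,0,0],
  [0,0.0038,0.0012,0,0,0,0],
  [0,0.0039,0.0008,0,0,0,0],
  [0,0.0039,0.0006,0,0,0,0],
  [0,0.004,0.0002,0,0,0,0],
  [0,0.004,-0.0001,0,0,0,0],
  [0,0.004,-0.0004,0,0,0,0],
  [0,0.0039,-0.0007,0,0,0,0],
])

```text
time_s: 43.2
ee_pos: [0.629, 0.0861, 0.2454]
eef_rot: [3.141, 0.002, 1.574]
force: [-3.1, -8.4, 2.9]
grip_width: 0.0216
grip_force: 40.0
```

Request:
servo_tool([
  [0,0.0039,-0.0011,0,0,0,0],
  [0,0.0038,-0.0013,0,0,0,0],
  [0,0.0036,-0.0017,0,0,0,0],
  [0,0.0035,-0.0019,0,0,0,0],
  [0,0.0034,-0.0022,0,0,0,0],
  [0,0.0031,-0.0024,0,0,0,0],
  [0,0.003,-0.0028,0,0,0,0],
  [0,0.0027,-0.0029,0,0,0,0],
])

```text
time_s: 44.2
ee_pos: [0.6132, 0.1129, 0.2454]
eef_rot: [3.14, 0.002, 1.574]
force: [2.3, -9.6, 0.7]
grip_width: 0.0214
grip_force: 40.0
```

```bash
python3 - <<'E'
from h import *
st((.6127,.1136))
rows(.863,-.0515,6,(.6127,.1136),0,2)
E
```

```text
t 44.2 p [0.6132 0.1129] ang 0.8464 rad 0.0498 z 0.2454 Frad -5.69 Fccw -8.07 lag_rt 0.22 0.84 qv 0.067
[[0.0, 0.0016, -0.002, 0.0, 0.0, 0.0, 0.0], [0.0, 0.0015, -0.0021, 0.0, 0.0, 0.0, 0.0], [0.0, 0.0014, -0.0021, 0.0, 0.0, 0.0, 0.0], [0.0, 0.0013, -0.0022, 0.0, 0.0, 0.0, 0.0], [0.0, 0.0012, -0.0023, 0.0, 0.0, 0.0, 0.0], [0.0, 0.0011, -0.0024, 0.0, 0.0, 0.0, 0.0], [0.0, 0.0, 0.0, 0.0, 0.0, 0.0, 0.0], [0.0, 0.0, 0.0, 0.0, 0.0, 0.0, 0.0]]
end [0.5996 0.1217] 1.172
```

Request:
servo_tool([
  [0,0.0016,-0.002,0,0,0,0],
  [0,0.0015,-0.0021,0,0,0,0],
  [0,0.0014,-0.0021,0,0,0,0],
  [0,0.0013,-0.0022,0,0,0,0],
  [0,0.0012,-0.0023,0,0,0,0],
  [0,0.0009,-0.0018,0,0,0,0],
  [0,0,0,0,0,0,0],
  [0,0,0,0,0,0,0],
])

```text
time_s: 45.2
ee_pos: [0.6008, 0.1209, 0.2454]
eef_rot: [3.139, 0.001, 1.574]
force: [3.3, -8.4, -0.2]
grip_width: 0.0213
grip_force: 40.0
```

Request:
servo_tool([
  [100,0,0,0,0,0,0],
  [100,0,0,0,0,0,0],
  [100,0,0,0,0,0,0],
  [100,0,0,0,0,0,0],
  [100,0,0,0,0,0,0],
  [100,0,0,0,0,0,0],
  [100,0,0,0,0,0,0],
  [100,0,0,-0.005,0,0,0],
])

```text
time_s: 46.2
ee_pos: [0.5998, 0.1217, 0.2503]
eef_rot: [-3.141, 0.0, 1.575]
force: [-0.1, -0.0, 0.7]
grip_width: 0.0934
grip_force: 0.0
```

Request:
servo_tool([
  [100,0,0,-0.01,0,0,0],
  [100,0,0,-0.015,0,0,0],
  [100,0,0,-0.015,0,0,0],
  [100,0,0,-0.02,0,0,0],
  [100,0,0,-0.02,0,0,0],
  [100,0,0,-0.02,0,0,0],
  [100,0,0,0,0,0,0],
  [100,0,0,0,0,0,0],
])

```text
time_s: 47.2
ee_pos: [0.5999, 0.1217, 0.3498]
eef_rot: [-3.141, 0.0, 1.575]
force: [0.7, 0.2, -0.1]
grip_width: 0.0943
grip_force: 0.0
```

```bash
python3 - <<'E'
from h import *
from station import ctrl
st((.5996,.1217)); c=ctrl.camera("wrist"); P=world(c)
t=P[(P[:,2]>.281)&(P[:,2]<.292)&(np.hypot(P[:,0]-.59,P[:,1]-.11)<.06)]
q=cv2.minEnclosingCircle((t[:,:2]*1000).astype(np.float32))[0]; q=np.array(q)/1000; print(q,np.arctan2(*(q-C)[::-1]))
cv2.imwrite("pics/w3.png",c["pixels"][:,:,::-1])
E
```

```text
t 47.2 p [0.5999 0.1217] ang 1.1678 rad 0.0501 z 0.3498 Frad 0.42 Fccw -0.6 lag_rt -0.13 0.23 qv 0.008
[0.60178973 0.12077975] 1.1250145525746482
```

View pics/w3.png

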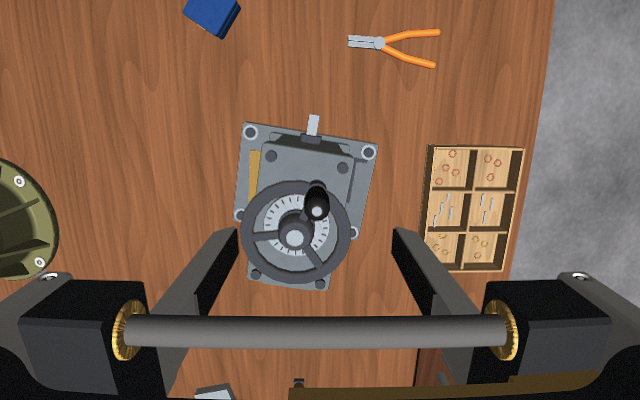

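The wrist view shows the handle free at (316,205), at about 1.13 rad. That is one full turn past the point where the screws engaged (1.07–1.19 rad). The hand is clear above it, so I'm handing in.

```bash
python3 -c "
from station import ctrl
print(ctrl.hand_in())"
```

```text
the job is handed in; nothing more can be done
None
```

I handed the job in with the mill zeroed, the screws opened one full turn (to about ±0.06 rad, with the play taken out) and the wheel released, but the handle force briefly read about 26 N (including about 8 N of screw friction) as the rolls met, so I may have pressed them past the 20 N limit; nothing else was touched, as far as I could see.

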